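Read the colour under each pacifier pod and put it away

TASK

Two identical white pacifier pods stand on the dresser, each with a colour hidden on its underside. Take them one at a time: lift the pod clear of the dresser and tip it over past 45 degrees, keeping it so for a moment, so that you can read the colour, then stand it upright inside its place before touching the other one. Orange underneath: into the open white sterilizer; blue underneath: into the empty front compartment of the sage green bin.

Things in the scene. Friction and masses are not known exactly. Their poses are not given: they have to be found in the camera images.
- pod_orange_mid (a point): closed pacifier pod: white upright cylinder, 54 mm diameter, 68 mm tall, about 70 g, grey seam and grey dot on top; its lowest 18 mm taper in to a 36 mm foot. The two look alike but for that tapered underside, unseen from above: here orange. The point is the pod's centre, 34 mm above its foot; z points out of its top. Tumbler, spoon rest and jar (to 95 mm tall) stand beyond the pods
- pod_blue_mid (a point): closed pacifier pod: white upright cylinder, 54 mm diameter, 68 mm tall, about 70 g, grey seam and grey dot on top; its lowest 18 mm taper in to a 36 mm foot. The two look alike but for that tapered underside, unseen from above: here blue. The point is the pod's centre, 34 mm above its foot; z points out of its top. Tumbler, spoon rest and jar (to 95 mm tall) stand beyond the pods
- sterilizer_floor (a point): centre of the inner floor of the white sterilizer, a fixed open tray 150 x 150 mm, 35 mm tall, walls 6 mm (138 x 138 mm inside), floor 6 mm above the dresser top; its hinged lid is already swung back and lies low on the dresser on the +x side. Axes: x (towards the lid) and y along the walls, z up
- bin_floor (a point): centre of the inner floor of the empty compartment of the sage green tilt-out bin, fixed, already pulled out: 150 x 150 mm, 35 mm tall, walls 6 mm (138 x 138 mm inside), floor 6 mm above the dresser top. On its +x side follow a narrow compartment with two pacifiers (not used here) and a 90 mm tall rear panel, 151 mm from this point. Axes: x (towards the panel) and y along the walls, z up
Mind the look-alikes: they are no part of the job. Leave any yellow look-alike of the part that bears pod_orange_mid alone. What is shaped like the part that bears pod_blue_mid but pink is not meant.

How it is judged:
On the way, in this order (a step that is already met when the one before it is completed fails the run):
1. one pod is held clear of the dresser (centre above 100 mm) and tipped more than 0.7 rad (about 40 degrees) for 0.2 s, the other still where it stood (within 30 mm) (((angle between pod_orange_mid's own z axis and vertical above 0.7 rad and height (world z) of pod_orange_mid above 0.1 m and distance of pod_blue_mid from where it was at the start of the episode below 0.03 m) or (angle between pod_blue_mid's own z axis and vertical above 0.7 rad and height (world z) of pod_blue_mid above 0.1 m and distance of pod_orange_mid from where it was at the start of the episode below 0.03 m))), for 0.2 s.
2. that pod stands upright in its place (orange in the sterilizer, blue in the bin's empty compartment), the other still where it stood (within 30 mm) (((x of pod_orange_mid in the frame of sterilizer_floor between -0.05 and 0.05 m and y of pod_orange_mid in the frame of sterilizer_floor between -0.05 and 0.05 m and z of pod_orange_mid in the frame of sterilizer_floor between 0.024 and 0.042 m and angle between pod_orange_mid's own z axis and vertical below 0.18 rad and distance of pod_blue_mid from where it was at the start of the episode below 0.03 m) or (x of pod_blue_mid in the frame of bin_floor between -0.05 and 0.05 m and y of pod_blue_mid in the frame of bin_floor between -0.05 and 0.05 m and z of pod_blue_mid in the frame of bin_floor between 0.024 and 0.042 m and angle between pod_blue_mid's own z axis and vertical below 0.18 rad and distance of pod_orange_mid from where it was at the start of the episode below 0.03 m))), for 0.2 s.
3. the other pod is held clear of the dresser and tipped more than 0.7 rad for 0.2 s, the first staying in its place (((x of pod_orange_mid in the frame of sterilizer_floor between -0.05 and 0.05 m and y of pod_orange_mid in the frame of sterilizer_floor between -0.05 and 0.05 m and z of pod_orange_mid in the frame of sterilizer_floor between 0.024 and 0.042 m and angle between pod_orange_mid's own z axis and vertical below 0.18 rad and angle between pod_blue_mid's own z axis and vertical above 0.7 rad and height (world z) of pod_blue_mid above 0.1 m) or (x of pod_blue_mid in the frame of bin_floor between -0.05 and 0.05 m and y of pod_blue_mid in the frame of bin_floor between -0.05 and 0.05 m and z of pod_blue_mid in the frame of bin_floor between 0.024 and 0.042 m and angle between pod_blue_mid's own z axis and vertical below 0.18 rad and angle between pod_orange_mid's own z axis and vertical above 0.7 rad and height (world z) of pod_orange_mid above 0.1 m))), for 0.2 s.
At the end, for the whole second after the job is handed in: orange pod on the floor inside the sterilizer, blue pod on the floor of the bin's empty compartment, each upright within 10 degrees, its centre within 50 mm of the floor's centre along each wall direction, at rest (x of pod_orange_mid in the frame of sterilizer_floor between -0.05 and 0.05 m and y of pod_orange_mid in the frame of sterilizer_floor between -0.05 and 0.05 m and z of pod_orange_mid in the frame of sterilizer_floor between 0.024 and 0.042 m and angle between each of pod_orange_mid, pod_blue_mid's own z axis and vertical below 0.18 rad and x of pod_blue_mid in the frame of bin_floor between -0.05 and 0.05 m and y of pod_blue_mid in the frame of bin_floor between -0.05 and 0.05 m and z of pod_blue_mid in the frame of bin_floor between 0.024 and 0.042 m and linear speed of each of pod_orange, pod_blue below 0.02 m/s); the robot touches nothing.
It also fails if it takes over 58 s, if anything falls off the work surface, if the arm or the gripper's body presses on something with over 40 N, if the wrist force passes 120 N, or if a joint passes its speed limit or range.

ROBOT

A 7-joint arm with a two-finger parallel gripper is mounted at the origin on the work surface. World frame = base frame: x ahead of the robot, y to its left, z up, the work surface at z = 0. Lengths are in m, angles in rad, forces in N, time in s.
With the tool pointing down it reaches from about 0.425 to 0.925 m from the base axis. Payload 6.8 kg.
Tool frame: the origin (TCP) lies at the very end of the fingers, on their centre line; the grasp point (between the pads) lies 19 mm behind it; z points along the fingers, x is the direction in which the jaws open and shut, and the axes are right-handed (so a half turn about z gives the same grasp; the last joint's range is limited). The gripper opens to 85 mm and grips with 20 to 120 N. Pads are 22 mm wide; open, the fingers measure 114 mm over their backs; the gripper's body (76 mm by 85 mm) begins 54 mm behind the grasp point. The pads swing forward as they close: fully open they stand 13 mm farther back than shut.
Start: joints at [-0.108, 0.477, 0.022, 1.555, -0.011, 1.109, -0.083], TCP at [0.675, 0, 0.231] pointing down, gripper open.
Joint ranges: [-2.96, 2.96], [-0.34, 2.1], [-1.41, 1.46], [0.24, 2.44], [-1.37, 4.51], [0.17, 1.92], [-2.96, 2.96]. Speed limits (rad/s): [2.39, 2.39, 3.14, 3.14, 3.14, 3.14, 3.14].

INTERFACE

Orientations are given as a rotation vector (axis times angle).
In Python, from bench import get_obs, imaging, hand_in gives the robot as it stands.
- The arm moves only by the tool send_rows, never from a script. Its argument "motion" is a list of rows, each an object with "dp": the shift along the world's x, y, z in m, a list of three; "rot": the turn, a rotation vector about the world's x, y, z in rad, a list of three; "grip": the finger opening in m, from 0 to 0.0854. In form: [{"dp": [dx, dy, dz], "rot": [ax, ay, az], "grip": grip}, ...]. A call has 1 to 20 rows; each row shifts and turns the pose as measured when the row begins; what a row does not reach is not made up. A row lasts 1/8 s, in which the tool goes at most 62.5 mm and 10.7 degrees, less where a joint would pass 70% of its speed; a pose out of reach is approached as far as the arm can. A call is refused whole if a number of a shift passes 0.0625 or a number of a turn 0.188, either way. A call with a gripper value outside its range is refused whole. The fingers move at their own pace and stop on an object; "grip_force" is the grip in N (left out, the last holds). Time passes only in rows, so rows that do not move let the fingers close. It gives the time, the measured TCP pose, the force and the opening at its end, in the units of the state.
- get_obs(): the state, without advancing time (a new reading comes with each control period).
- imaging.grab_frame(name): name is "scene" or "side" or "wrist"; returns a dict with "img" (420x560x3 uint8, red, green, blue), "fx", "fy", "cx", "cy" (pixels), "D" ([k1, k2, p1, p2, k3] as OpenCV has them; the pictures are not rectified), "R" (3x3) and "t" (3): a world point X has camera coordinates R X + t. Camera axes: x right, y down, z forward; pixel columns grow to the right and rows downward; lengths in m; the calibration is good to about 2 mm. A picture is of the moment at which its call begins. There is no depth.
- hand_in(): hands the job in, once; it reports no verdict.
The state is a dict: "clock": time; "joints": joint angles; "qvel": joint speeds; "tau": joint torques, N m; "tcp_pos": TCP position; "orientation": TCP orientation; "contact_force": force on the tool from outside, world axes, zero at the start; "moment": the same for the moment, N m; "grip_width": finger opening in m.
Only numpy, scipy, OpenCV 4.12 (cv2) and the standard library are available. Lean on these libraries where they do the work, as an engineer would, in place of code of your own. Each camera call takes 0.05 s, during which the arm holds its last target. There are 200 camera calls.

## Working session

There is one attempt and no reset: what is moved stays moved. The work goes in short steps, Python scripts to look and compute and a tool call to move; the robot and the scene stay as the last step left them, time stands still between calls to the robot, and variables do not carry over. Pictures are saved under pics/ and viewed, about 8 in all and at most 12, crops included, and the job is handed in when it is done.

Besides the shell and the picture viewer there is one more tool, called after "Call:" by a JSON object that holds its "name" and its "arguments". send_rows: Moves the arm, as the interface text tells. Its arguments: {"type":"object","properties":{"motion":{"type":"array","items":{"type":"object","properties":{"dp":{"type":"array","items":{"type":"number"}},"rot":{"type":"array","items":{"type":"number"}},"grip":{"type":"number"}}}},"grip_force":{"type":"number"}},"required":["motion"]}

```bash
mkdir -p pics; cat > h.py <<'E'
import numpy as np, cv2
from bench import get_obs, imaging, hand_in
def K(f): return np.array([[f['fx'],0,f['cx']],[0,f['fy'],f['cy']],[0,0,1]])
def grab(n,fn=None):
    f=imaging.grab_frame(n)
    if fn: cv2.imwrite('pics/'+fn,cv2.cvtColor(f['img'],cv2.COLOR_RGB2BGR))
    return f
def ray(f,uv):
    p=cv2.undistortPoints(np.array([[uv]],float),K(f),np.array(f['D'],float))[0,0]
    R=np.array(f['R']);t=np.array(f['t'])
    return -R.T@t, R.T@np.array([p[0],p[1],1])
def onz(f,uv,z):
    o,d=ray(f,uv); return o+d*(z-o[2])/d[2]
def proj(f,X):
    return cv2.projectPoints(np.array(X,float).reshape(-1,3),cv2.Rodrigues(np.array(f['R'],float))[0],np.array(f['t'],float),K(f),np.array(f['D'],float))[0][:,0]
E
python3 - <<'E'
from h import *
import pickle
a=grab('scene','s0.png');b=grab('side','d0.png');pickle.dump((a,b),open('f0.pkl','wb'))
im=np.hstack([a['img'],b['img']]);
for f in(a,b):print(-np.array(f['R']).T@np.array(f['t']))
print(get_obs())
E
```

```text
[ 1.11691337 -0.39368276  0.68645906]
[0.04647038 0.71107663 0.58308978]
{'clock': 0.1, 'joints': array([-0.10809745,  0.47774304,  0.02233345,  1.55635867, -0.01151169,
        1.10930117, -0.08308764]), 'qvel': array([ 0.00147517, -0.002002  ,  0.00167132, -0.00169293,  0.00173081,
        0.00036037, -0.00106267]), 'tau': array([ 5.69385389e-03, -5.97765398e+01,  1.61440808e+00, -2.81952703e+01,
        1.29656185e-02,  5.02699884e-03, -1.13572563e-05]), 'tcp_pos': array([ 6.74459122e-01, -4.29708210e-06,  2.30403022e-01]), 'orientation': array([ 3.14148285e+00,  5.14081286e-05, -2.63701697e-03]), 'contact_force': array([-0.72530029, -0.58553045,  0.09090262]), 'moment': array([-0.02460627,  0.0128846 ,  0.02551322]), 'grip_width': 0.085201127293824}
```

View pics/s0.png

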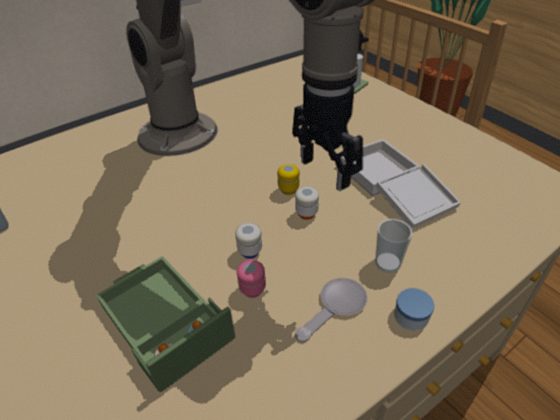

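View pics/d0.png

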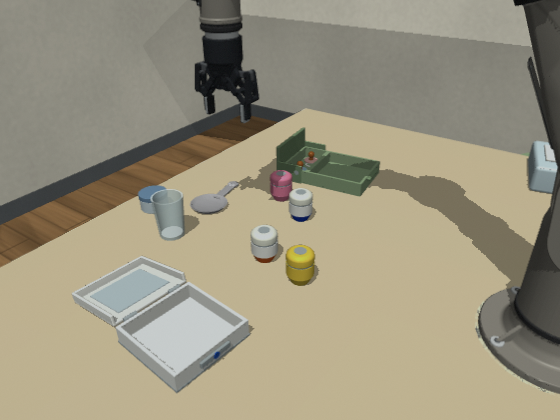

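Scene: orange-hinted white pod at (307,203), blue-hinted at (248,240), with yellow (288,180) and pink (252,278) neighbours. The bin is at (165,318) and the tray at (378,167). Side: pods at (264,243) and (301,205), tray at (183,335), bin compartment at (345,170). I'll zoom in for accuracy.

```bash
python3 - <<'E'
from h import *
s=cv2.imread('pics/s0.png');d=cv2.imread('pics/d0.png')
def c(im,x,y,w,h,k): return cv2.resize(im[y:y+h,x:x+w],None,fx=k,fy=k,interpolation=cv2.INTER_CUBIC)
A=c(s,230,150,100,75*2,4)[:, :400];A=c(s,230,155,100,75+35,4)  # 400x440
A=c(s,230,160,100,75+25,3.0);B=c(d,245,180,100,100,3.0)
C=c(s,90,250,150,130,2.0);D=c(d,110,280,150,130,2);
top=np.hstack([A,B]);bot=np.hstack([C,D]);cv2.imwrite('pics/z0.png',np.vstack([top,bot]))
E
```

```text
(no output)
```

View pics/z0.png

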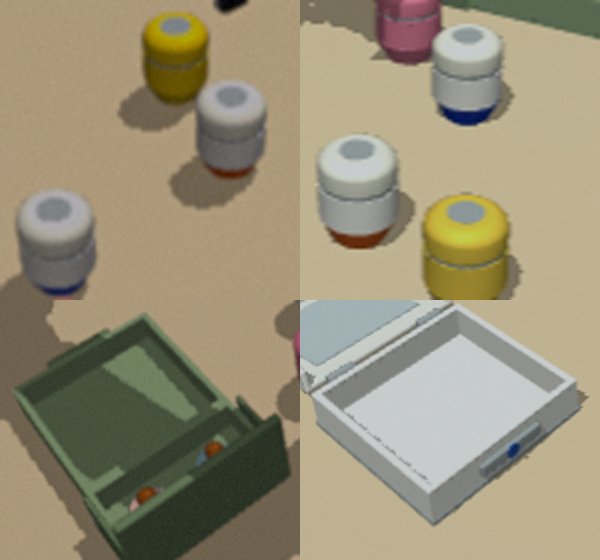

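```bash
python3 - <<'E'
from h import *
import pickle
from scipy.optimize import least_squares
a,b=pickle.load(open('f0.pkl','rb'))
P={}
for n,u,v in [('orange',(231,97),(57,149)),('blue',(54,210),(167,36)),('yellow',(176,26),(165,212))]:
    p1=onz(a,np.array([230,160])+np.array(u)/3-.33,.068);p2=onz(b,np.array([245,180])+np.array(v)/3-.33,.068)
    print(n,p1.round(4),p2.round(4));P[n]=(p1+p2)/2
print('pink',onz(a,(251,267),.068))
for n,f,o,cs in [('bin',a,(90,250),[(15,90),(145,17)]),('tray',b,(110,280),[(17,93),(134,187),(278,80),(157,7)])]:
    w=np.array([onz(f,np.array(o)+np.array(c)/2-.25,.035) for c in cs]);print(n,w.round(4),w.mean(0).round(4),[np.linalg.norm(w[i]-w[i-1]).round(4) for i in range(len(w))])
E
```

```text
orange [0.5256 0.0832 0.068 ] [0.5227 0.0876 0.068 ]
blue [ 0.5493 -0.0877  0.068 ] [ 0.5451 -0.0816  0.068 ]
yellow [0.4286 0.1034 0.068 ] [0.4259 0.1076 0.068 ]
pink [ 0.63801539 -0.1362946   0.068     ]
bin [[ 0.4988 -0.3993  0.035 ]
 [ 0.4859 -0.2565  0.035 ]] [ 0.4923 -0.3279  0.035 ] [np.float64(0.1434), np.float64(0.1434)]
tray [[0.5798 0.4034 0.035 ]
 [0.4352 0.4179 0.035 ]
 [0.4158 0.2755 0.035 ]
 [0.5616 0.2632 0.035 ]] [0.4981 0.34   0.035 ] [np.float64(0.1413), np.float64(0.1454), np.float64(0.1437), np.float64(0.1463)]
```

```bash
python3 - <<'E'
from h import *
import pickle
a,b=pickle.load(open('f0.pkl','rb'))
def tri(u,v):
    L=[ray(a,u),ray(b,v)];A=0;B=0
    for o,d in L:
        d=d/np.linalg.norm(d);M=np.eye(3)-np.outer(d,d);A=A+M;B=B+M@o
    return np.linalg.solve(A,B)
for n,u,v in [('orange',(231,97),(57,149)),('blue',(54,210),(167,36)),('yellow',(176,26),(165,212))]:
    print(n,tri(np.array([230,160])+np.array(u)/3-.33,np.array([245,180])+np.array(v)/3-.33).round(4))
s=cv2.imread('pics/s0.png');d=cv2.imread('pics/d0.png')
def c(im,x,y,w,h,k): return cv2.resize(im[y:y+h,x:x+w],None,fx=k,fy=k,interpolation=cv2.INTER_CUBIC)
# overlay model boxes for check
def box(f,im,c,ang,col):
    X=[];R=np.array([[np.cos(ang),-np.sin(ang)],[np.sin(ang),np.cos(ang)]])
    for z in(0,.035):
        q=[list(np.array(c)+R@np.array(e)*.075)+[z] for e in[(-1,-1),(1,-1),(1,1),(-1,1)]]
        cv2.polylines(im,[(proj(f,q)*8).round().astype(int)],True,col,1,cv2.LINE_AA,3)
for f,im in((a,s),(b,d)):
    box(f,im,(.567,-.321),.09,(0,0,255));box(f,im,(.498,.340),.1,(0,0,255))
    for p in [(.5242,.0854),(.5472,-.0847)]:
        for z,r in((.018,.027),(.05,.027)):
            q=[(p[0]+r*np.cos(t),p[1]+r*np.sin(t),z) for t in np.linspace(0,6.28,40)]
            cv2.polylines(im,[(proj(f,q)*8).round().astype(int)],True,(0,255,0),1,cv2.LINE_AA,3)
cv2.imwrite('pics/o0.png',np.vstack([np.hstack([c(s,90,180,230,200,1.5),c(d,240,120,145,200,1.5),]),np.hstack([c(s,330,130,140,100,1.5),c(d,70,250,235,140,1.5)[:150]])[:, :562]]) if 0 else np.vstack([np.hstack([c(s,90,180,200,150,2),c(d,240,120,200,150,2)]),np.hstack([c(s,270,130,200,150,2),c(d,70,250,200,150,2)])]))
E
```

```text
orange [0.5242 0.0849 0.0661]
blue [ 0.5474 -0.0861  0.0654]
yellow [0.427  0.1051 0.0662]
```

View pics/o0.png

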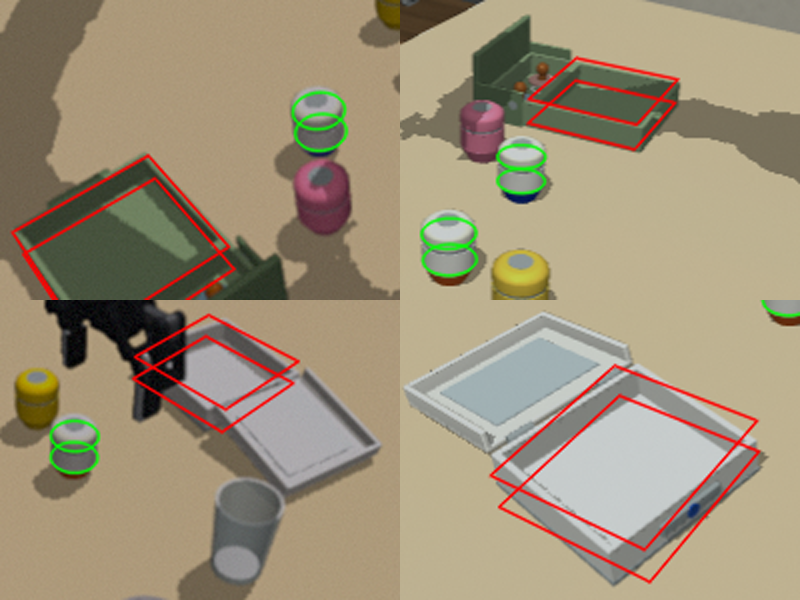

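Bin overlay fits: centre ≈ (0.567, -0.321), yaw +0.09. The tray's yaw sign was wrong, it should be about -0.1 with centre (0.498, 0.340). Both pod overlays fit. Moving over the orange-hinted pod with the jaws turned along y.

Call:
{"name": "send_rows", "arguments": {"motion": [{"dp":[-0.015,0.009,0],"rot":[0,0,0.174],"grip":0.085},{"dp":[-0.015,0.009,0],"rot":[0,0,0.174],"grip":0.085},{"dp":[-0.015,0.009,0],"rot":[0,0,0.174],"grip":0.085},{"dp":[-0.015,0.009,-0.01],"rot":[0,0,0.174],"grip":0.085},{"dp":[-0.015,0.009,-0.01],"rot":[0,0,0.174],"grip":0.085},{"dp":[-0.015,0.009,-0.01],"rot":[0,0,0.174],"grip":0.085},{"dp":[-0.015,0.009,-0.01],"rot":[0,0,0.174],"grip":0.085},{"dp":[-0.015,0.008,-0.01],"rot":[0,0,0.174],"grip":0.085},{"dp":[-0.015,0.007,-0.01],"rot":[0,0,0.174],"grip":0.085},{"dp":[-0.015,0.007,-0.01],"rot":[0,0,0],"grip":0.085},{"dp":[0,0,0],"rot":[0,0,0],"grip":0.085}], "grip_force": 50}}

```text
clock: 1.48
tcp_pos: [0.516, 0.086, 0.1537]
orientation: [2.167, 2.274, -0.013]
contact_force: [0.7, -0.0, -0.2]
grip_width: 0.0852
```

Call:
{"name": "send_rows", "arguments": {"motion": [{"dp":[0.004,0,-0.02],"rot":[0,0,-0.04],"grip":0.085},{"dp":[0.004,0,-0.025],"rot":[0,0,0],"grip":0.085},{"dp":[0,0,-0.025],"rot":[0,0,0],"grip":0.085},{"dp":[0,0,-0.025],"rot":[0,0,0],"grip":0.085},{"dp":[0,0,-0.02],"rot":[0,0,0],"grip":0.085},{"dp":[0,0,-0.013],"rot":[0,0,0],"grip":0.085},{"dp":[0,0,0],"rot":[0,0,0],"grip":0.085}]}}

```text
clock: 2.35
tcp_pos: [0.5322, 0.0832, 0.0247]
orientation: [2.216, 2.217, -0.004]
contact_force: [-0.4, 0.0, 0.3]
grip_width: 0.0847
```

```bash
python3 - <<'E'
from h import *
a=grab('scene');w=grab('wrist')
c=cv2.resize(a['img'][120:260,220:400],None,fx=2.2,fy=2.2)
w2=cv2.resize(w['img'],(410,308))
H=308;cv2.imwrite('pics/g1.png',np.hstack([c[:H],w2[:c.shape[0]]])[:,:,::-1])
print(get_obs()['tcp_pos'])
E
```

```text
[0.53286523 0.08350995 0.02577762]
```

View pics/g1.png

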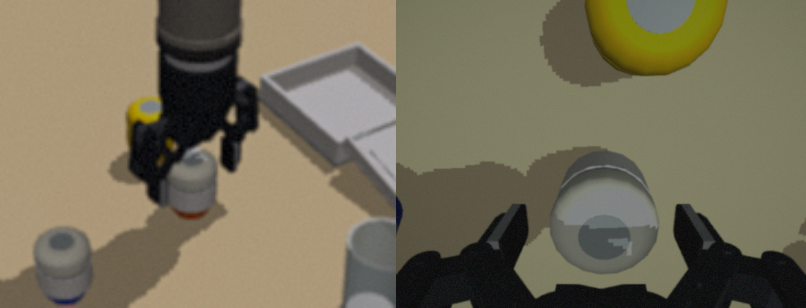

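Left: the scene camera shows the pod between the fingers. Right: the wrist camera shows it centred, with its dot near (605,235). The TCP has drifted about 9 mm too far in +x; I'll correct that, then close and lift.

Call:
{"name": "send_rows", "arguments": {"motion": [{"dp":[-0.008,0.001,-0.002],"rot":[0,0,0],"grip":0.085},{"dp":[0,0,0],"rot":[0,0,0],"grip":0.07},{"dp":[0,0,0],"rot":[0,0,0],"grip":0.04},{"dp":[0,0,0],"rot":[0,0,0],"grip":0.04},{"dp":[0,0,0],"rot":[0,0,0],"grip":0.04},{"dp":[0,0,0],"rot":[0,0,0],"grip":0.04},{"dp":[0,0,0],"rot":[0,0,0],"grip":0.04}]}}

```text
clock: 3.32
tcp_pos: [0.5256, 0.0849, 0.0258]
orientation: [2.213, 2.215, 0.003]
contact_force: [-0.4, -0.0, 0.3]
grip_width: 0.0531
```

Call:
{"name": "send_rows", "arguments": {"motion": [{"dp":[0,0,0.01],"rot":[0,0,0],"grip":0.04},{"dp":[0,0,0.025],"rot":[0,0,0],"grip":0.04},{"dp":[0,0,0.03],"rot":[0,0,0],"grip":0.04},{"dp":[0,0,0.03],"rot":[0,0,0],"grip":0.04},{"dp":[0,0,0.03],"rot":[0,0,0],"grip":0.04},{"dp":[0,0,0.03],"rot":[0,0,0],"grip":0.04},{"dp":[0,0,0.02],"rot":[0,0,0],"grip":0.04},{"dp":[0,0,0.0],"rot":[0,-0.12,0],"grip":0.04},{"dp":[0,0,0],"rot":[0,-0.16,0],"grip":0.04},{"dp":[0,0,0],"rot":[0,-0.16,0],"grip":0.04},{"dp":[0,0,0],"rot":[0,-0.16,0],"grip":0.04},{"dp":[0,0,0],"rot":[0,-0.16,0],"grip":0.04},{"dp":[0,0,0],"rot":[0,-0.12,0],"grip":0.04},{"dp":[0,0,0],"rot":[0,0,0],"grip":0.04},{"dp":[0,0,0],"rot":[0,0,0],"grip":0.04},{"dp":[0,0,0],"rot":[0,0,0],"grip":0.04}]}}

```text
clock: 5.32
tcp_pos: [0.5306, 0.0666, 0.214]
orientation: [1.839, 1.789, 0.574]
contact_force: [0.6, -1.2, -0.5]
grip_width: 0.0534
```

```bash
python3 - <<'E'
from h import *
from scipy.spatial.transform import Rotation as R
a=grab('scene');b=grab('side')
o=get_obs();Z=R.from_rotvec(o['orientation']).as_matrix();print(o['tcp_pos'],o['joints'].round(2),Z.round(2),np.arccos(-Z[2,2]))
cv2.imwrite('pics/t1.png',np.hstack([cv2.resize(f['img'],(400,300)) if 0 else f['img'][:300,x:x+400] for f,x in((a,160),(b,100))])[:,:,::-1])
E
```

```text
[0.53059688 0.06664631 0.21392117] [-0.2   0.06 -0.25  2.37  1.27  0.36 -0.04] [[ 0.04  0.78  0.62]
 [ 1.   -0.   -0.07]
 [-0.05  0.62 -0.78]] 0.672660692402386
```

View pics/t1.png

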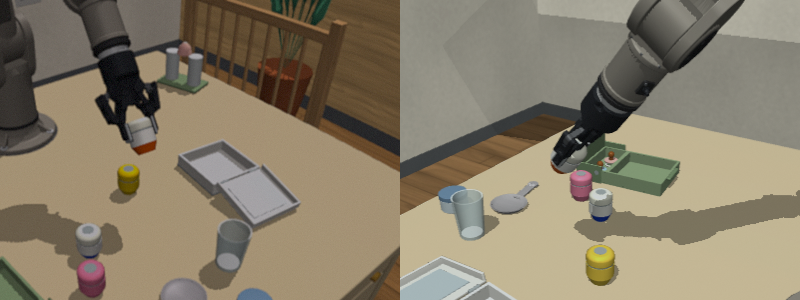

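Orange is confirmed: an orange foot shows in the scene camera at (145,145). The tilt is 0.67 rad, a bit short because j4 is near its limit. I'll move outward and tip further.

Call:
{"name": "send_rows", "arguments": {"motion": [{"dp":[0.03,0.01,0.005],"rot":[0,-0.06,0],"grip":0.04},{"dp":[0.03,0.01,0.005],"rot":[0,-0.1,0],"grip":0.04},{"dp":[0.03,0.0,0.005],"rot":[0,-0.1,0],"grip":0.04},{"dp":[0.02,0,0],"rot":[0,-0.05,0],"grip":0.04},{"dp":[0,0,0],"rot":[0,0,0],"grip":0.04},{"dp":[0,0,0],"rot":[0,0,0],"grip":0.04},{"dp":[0,0,0],"rot":[0,0,0],"grip":0.04},{"dp":[0,0,0],"rot":[0,0,0],"grip":0.04}]}}

```text
clock: 6.42
tcp_pos: [0.6383, 0.0835, 0.2293]
orientation: [1.658, 1.585, 0.797]
contact_force: [0.0, 0.2, -1.0]
grip_width: 0.053
```

```bash
cat > st.py <<'E'
from h import *
from scipy.spatial.transform import Rotation as R
o=get_obs();Z=R.from_rotvec(o['orientation']).as_matrix();print(o['clock'],o['tcp_pos'].round(4),o['joints'].round(2),'x',Z[:,0].round(2),'z',Z[:,2].round(3),'tilt',np.arccos(-Z[2,2]).round(3),o['grip_width'])
# rotation needed to bring tool down with jaw along y
T=R.from_matrix(np.array([[0,1,0],[1,0,0],[0,0,-1.]]));print('to down',(T*R.from_rotvec(o['orientation']).inv()).as_rotvec().round(3))
E
python3 st.py
```

```text
6.425 [0.6383 0.0835 0.2293] [-0.21  0.25 -0.26  2.33  2.14  0.58 -0.89] x [ 0.06  1.   -0.03] z [ 0.821 -0.07  -0.567] tilt 0.968 0.05303970696997589
to down [0.061 0.966 0.041]
```

Call:
{"name": "send_rows", "arguments": {"motion": [{"dp":[-0.01,0.01,0],"rot":[0.01,0.16,0.007],"grip":0.04},{"dp":[-0.01,0.02,0],"rot":[0.01,0.16,0.007],"grip":0.04},{"dp":[-0.01,0.025,0],"rot":[0.01,0.16,0.007],"grip":0.04},{"dp":[-0.01,0.025,0],"rot":[0.01,0.16,0.007],"grip":0.04},{"dp":[-0.01,0.025,0],"rot":[0.01,0.16,0.007],"grip":0.04},{"dp":[-0.015,0.025,0],"rot":[0.01,0.16,0.007],"grip":0.04},{"dp":[-0.015,0.025,0],"rot":[0,0,0],"grip":0.04},{"dp":[-0.02,0.025,0],"rot":[0,0,0],"grip":0.04},{"dp":[-0.02,0.025,0],"rot":[0,0,0],"grip":0.04},{"dp":[-0.02,0.025,0],"rot":[0,0,0],"grip":0.04},{"dp":[0,0.0,0],"rot":[0,0,0],"grip":0.04}]}}

```text
clock: 7.8
tcp_pos: [0.5193, 0.2435, 0.2287]
orientation: [2.014, 1.958, 0.243]
contact_force: [-0.1, -0.3, -0.7]
grip_width: 0.0531
```

```bash
python3 st.py
```

```text
7.8 [0.5193 0.2435 0.2287] [-0.41  0.23 -0.36  1.98  0.55  0.83  0.43] x [ 0.05  0.99 -0.1 ] z [ 0.34  -0.109 -0.934] tilt 0.365 0.05307116131086678
to down [0.107 0.349 0.028]
```

Call:
{"name": "send_rows", "arguments": {"motion": [{"dp":[0,0.015,0],"rot":[0.03,0.1,0.007],"grip":0.04},{"dp":[0,0.02,0],"rot":[0.03,0.1,0.007],"grip":0.04},{"dp":[-0.005,0.02,0],"rot":[0.03,0.1,0.007],"grip":0.04},{"dp":[-0.005,0.02,-0.01],"rot":[0.02,0.05,0.007],"grip":0.04},{"dp":[-0.005,0.02,-0.02],"rot":[0,0,0],"grip":0.04},{"dp":[0,0,-0.02],"rot":[0,0,0],"grip":0.04},{"dp":[0,0.0,0],"rot":[0,0,0],"grip":0.04}]}}

```text
clock: 8.68
tcp_pos: [0.5073, 0.3347, 0.1787]
orientation: [-2.218, -2.209, 0.006]
contact_force: [0.4, 0.1, -0.9]
grip_width: 0.053
```

```bash
python3 st.py
```

```text
8.675 [0.5073 0.3347 0.1787] [-0.36  0.46 -0.43  1.75  0.21  0.99  0.7 ] x [0.   1.   0.01] z [-0.011  0.005 -1.   ] tilt 0.012 0.05301701922197587
to down [-0.005 -0.011  0.004]
```

Call:
{"name": "send_rows", "arguments": {"motion": [{"dp":[-0.004,0.002,-0.025],"rot":[0,-0.011,0],"grip":0.04},{"dp":[-0.004,0.002,-0.03],"rot":[0,0,0],"grip":0.04},{"dp":[0,0,-0.03],"rot":[0,0,0],"grip":0.04},{"dp":[0,0,-0.025],"rot":[0,0,0],"grip":0.04},{"dp":[0,0,-0.015],"rot":[0,0,0],"grip":0.04},{"dp":[0,0,-0.008],"rot":[0,0,0],"grip":0.04},{"dp":[0,0,0],"rot":[0,0,0],"grip":0.04},{"dp":[0,0,0],"rot":[0,0,0],"grip":0.04}]}}

```text
clock: 9.68
tcp_pos: [0.5067, 0.3376, 0.0507]
orientation: [2.231, 2.209, 0.026]
contact_force: [-0.4, -0.4, -1.2]
grip_width: 0.0535
```

```bash
python3 st.py; python3 - <<'E'
from h import *
a=grab('scene');b=grab('side')
k=lambda f,x,y:cv2.resize(f['img'][y:y+150,x:x+200],(400,300))
cv2.imwrite('pics/p1.png',np.hstack([k(a,300,70),k(b,80,230)])[:,:,::-1])
E
```

```text
9.675 [0.5067 0.3376 0.0507] [-0.41  0.61 -0.37  1.84  0.32  0.73  0.6 ] x [0.01 1.   0.01] z [ 0.013  0.01  -1.   ] tilt 0.017 0.05346917388668611
to down [-0.01   0.013  0.01 ]
```

View pics/p1.png

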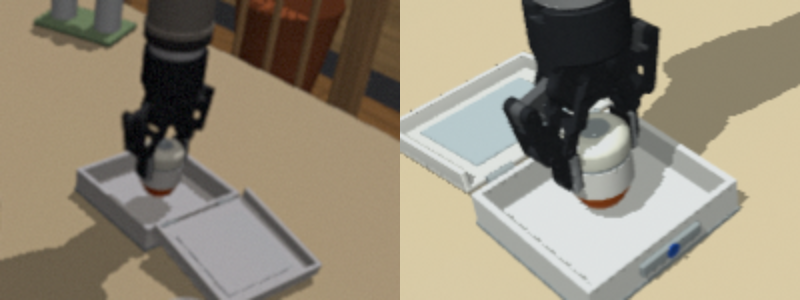

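The pod is inside the tray just above the floor, still upright in the jaws (side view, foot at (605,200)). Lowering it to contact and releasing.

Call:
{"name": "send_rows", "arguments": {"motion": [{"dp":[-0.007,0.002,-0.006],"rot":[0,0.013,0],"grip":0.04},{"dp":[0,0,-0.006],"rot":[0,0,0],"grip":0.04},{"dp":[0,0,-0.004],"rot":[0,0,0],"grip":0.04},{"dp":[0,0,0],"rot":[0,0,0],"grip":0.04}]}}

```text
clock: 10.28
tcp_pos: [0.4991, 0.3399, 0.034]
orientation: [-2.226, -2.205, -0.011]
contact_force: [-0.3, 0.4, -1.9]
grip_width: 0.0529
```

```bash
python3 st.py
```

```text
10.275 [0.4991 0.3399 0.034 ] [-0.42  0.63 -0.37  1.85  0.32  0.71  0.59] x [0.01 1.   0.01] z [-0.001  0.011 -1.   ] tilt 0.011 0.052942439336717884
to down [-0.011 -0.001  0.01 ]
```

Call:
{"name": "send_rows", "arguments": {"motion": [{"dp":[0,0,-0.002],"rot":[-0.01,0,0],"grip":0.04},{"dp":[0,0,0],"rot":[0,0,0],"grip":0.055},{"dp":[0,0,0],"rot":[0,0,0],"grip":0.065},{"dp":[0,0,0],"rot":[0,0,0],"grip":0.072},{"dp":[0,0,0],"rot":[0,0,0],"grip":0.072},{"dp":[0,0,0.005],"rot":[0,0,0],"grip":0.072},{"dp":[0,0,0.015],"rot":[0,0,0],"grip":0.072},{"dp":[0,0,0.03],"rot":[0,0,0],"grip":0.072},{"dp":[0,0,0.035],"rot":[0,0,0],"grip":0.08},{"dp":[0,0,0.035],"rot":[0,0,0],"grip":0.085},{"dp":[0,-0.02,0.02],"rot":[0,0,0],"grip":0.085},{"dp":[0,-0.04,0],"rot":[0,0,0],"grip":0.085},{"dp":[0,-0.04,0],"rot":[0,0,0],"grip":0.085}]}}

```text
clock: 11.9
tcp_pos: [0.4993, 0.243, 0.1853]
orientation: [-2.224, -2.218, -0.015]
contact_force: [0.8, -0.6, 0.4]
grip_width: 0.0853
```

```bash
python3 st.py; python3 - <<'E'
from h import *
a=grab('scene');b=grab('side')
# reddish/green etc not needed; overlay expected upright pod
for f in(a,b):
    im=f['img'].copy();f['im']=im
    for c,z0 in(((.499,.340),.006),((.5472,-.0847),0)):
        for z in(.018,.05):
            q=[(c[0]+.027*np.cos(t),c[1]+.027*np.sin(t),z0+z) for t in np.linspace(0,6.28,40)]
            cv2.polylines(im,[(proj(f,q)*8).round().astype(int)],True,(0,255,0),1,cv2.LINE_AA,3)
k=lambda f,x,y:cv2.resize(f['im'][y:y+150,x:x+200],(400,300))
cv2.imwrite('pics/p2.png',np.vstack([np.hstack([k(a,290,100),k(b,80,230)]),np.hstack([k(a,180,150),k(b,200,120)])])[:,:,::-1])
E
```

```text
11.9 [0.4993 0.243  0.1853] [-0.22  0.36 -0.43  1.88  0.18  0.93  0.84] x [0.   1.   0.01] z [ 0.007  0.007 -1.   ] tilt 0.01 0.08525655924305484
to down [-0.007  0.007  0.003]
```

View pics/p2.png

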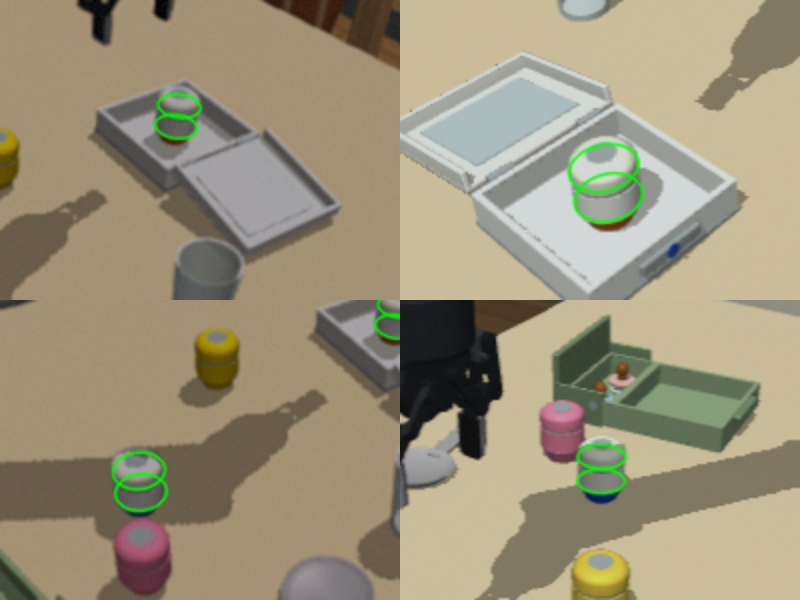

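Orange pod stands upright at the tray's centre, matching the overlay at (0.499, 0.340). The blue-hinted pod hasn't moved. Going to it now.

Call:
{"name": "send_rows", "arguments": {"motion": [{"dp":[0.002,-0.03,0],"rot":[0,0,0],"grip":0.085},{"dp":[0.004,-0.03,0],"rot":[0,0,0],"grip":0.085},{"dp":[0.004,-0.03,0],"rot":[0,0,0],"grip":0.085},{"dp":[0.004,-0.03,0],"rot":[0,0,0],"grip":0.085},{"dp":[0.004,-0.03,0],"rot":[0,0,0],"grip":0.085},{"dp":[0.004,-0.03,0],"rot":[0,0,0],"grip":0.085},{"dp":[0.004,-0.03,0],"rot":[0,0,0],"grip":0.085},{"dp":[0.004,-0.03,0],"rot":[0,0,0],"grip":0.085},{"dp":[0.004,-0.03,0],"rot":[0,0,0],"grip":0.085},{"dp":[0.004,-0.03,-0.02],"rot":[0,0,0],"grip":0.085},{"dp":[0.004,-0.02,-0.02],"rot":[0,0,0],"grip":0.085},{"dp":[0,0,0],"rot":[0,0,0],"grip":0.085}]}}

```text
clock: 13.5
tcp_pos: [0.5461, -0.0825, 0.1558]
orientation: [2.217, 2.215, 0.035]
contact_force: [-0.1, 0.7, -0.2]
grip_width: 0.0849
```

```bash
python3 st.py
```

```text
13.5 [ 0.5461 -0.0825  0.1558] [ 0.28  0.37 -0.3   1.92  0.13  0.84  1.49] x [0.   1.   0.01] z [ 0.021  0.01  -1.   ] tilt 0.024 0.08491338973909632
to down [-0.01   0.021  0.001]
```

Call:
{"name": "send_rows", "arguments": {"motion": [{"dp":[0,-0.002,-0.02],"rot":[-0.01,0.02,0],"grip":0.085},{"dp":[0,0,-0.025],"rot":[0,0,0],"grip":0.085},{"dp":[0,0,-0.025],"rot":[0,0,0],"grip":0.085},{"dp":[0,0,-0.025],"rot":[0,0,0],"grip":0.085},{"dp":[0,0,-0.02],"rot":[0,0,0],"grip":0.085},{"dp":[0,0,-0.01],"rot":[0,0,0],"grip":0.085},{"dp":[0,0,0],"rot":[0,0,0],"grip":0.085}]}}

```text
clock: 14.38
tcp_pos: [0.5473, -0.0727, 0.0251]
orientation: [-2.204, -2.234, -0.003]
contact_force: [-0.3, 0.2, 0.4]
grip_width: 0.0851
```

```bash
python3 st.py
```

```text
14.375 [ 0.5473 -0.0727  0.0251] [ 0.22  0.57 -0.25  1.98  0.23  0.61  1.4 ] x [-0.01  1.    0.  ] z [-0.001  0.003 -1.   ] tilt 0.004 0.08509043892612661
to down [-0.003 -0.001 -0.013]
```

Call:
{"name": "send_rows", "arguments": {"motion": [{"dp":[0,-0.011,0],"rot":[0,0,0],"grip":0.085},{"dp":[0,0,0],"rot":[0,0,0],"grip":0.07},{"dp":[0,0,0],"rot":[0,0,0],"grip":0.04},{"dp":[0,0,0],"rot":[0,0,0],"grip":0.04},{"dp":[0,0,0],"rot":[0,0,0],"grip":0.04},{"dp":[0,0,0],"rot":[0,0,0],"grip":0.04},{"dp":[0,0,0],"rot":[0,0,0],"grip":0.04}]}}

```text
clock: 15.25
tcp_pos: [0.5488, -0.0847, 0.0274]
orientation: [-2.207, -2.236, -0.006]
contact_force: [0.1, -0.3, -0.2]
grip_width: 0.0529
```

```bash
python3 st.py
```

```text
15.25 [ 0.5488 -0.0847  0.0274] [ 0.24  0.57 -0.25  1.98  0.23  0.62  1.43] x [-0.01  1.    0.  ] z [ 0.003  0.003 -1.   ] tilt 0.004 0.05287480875321413
to down [-0.003  0.003 -0.013]
```

Call:
{"name": "send_rows", "arguments": {"motion": [{"dp":[0,0,0.01],"rot":[0,0,0],"grip":0.04},{"dp":[0,0,0.025],"rot":[0,0,0],"grip":0.04},{"dp":[0,0,0.03],"rot":[0,0,0],"grip":0.04},{"dp":[0,0,0.03],"rot":[0,0,0],"grip":0.04},{"dp":[0,0,0.03],"rot":[0,0,0],"grip":0.04},{"dp":[0,0,0.03],"rot":[0,0,0],"grip":0.04},{"dp":[0,0,0.03],"rot":[0,0,0],"grip":0.04},{"dp":[0.01,0,0.01],"rot":[0,-0.1,0],"grip":0.04},{"dp":[0.015,0,0],"rot":[0,-0.14,0],"grip":0.04},{"dp":[0.015,0,0],"rot":[0,-0.14,0],"grip":0.04},{"dp":[0.015,0,0],"rot":[0,-0.14,0],"grip":0.04},{"dp":[0.015,0,0],"rot":[0,-0.14,0],"grip":0.04},{"dp":[0.015,0,0],"rot":[0,-0.14,0],"grip":0.04},{"dp":[0.015,0,0],"rot":[0,-0.1,0],"grip":0.04},{"dp":[0,0,0],"rot":[0,0,0],"grip":0.04},{"dp":[0,0,0],"rot":[0,0,0],"grip":0.04},{"dp":[0,0,0],"rot":[0,0,0],"grip":0.04},{"dp":[0,0,0],"rot":[0,0,0],"grip":0.04}]}}

```text
clock: 17.5
tcp_pos: [0.6193, -0.1082, 0.2308]
orientation: [1.823, 1.803, 0.552]
contact_force: [-0.2, 0.3, -1.1]
grip_width: 0.0522
```

```bash
python3 st.py; python3 - <<'E'
from h import *
a=grab('scene');b=grab('side')
cv2.imwrite('pics/t2.png',np.hstack([f['img'][:300,x:x+400] for f,x in((a,100),(b,100))])[:,:,::-1])
E
```

```text
17.5 [ 0.6193 -0.1082  0.2308] [ 0.62  0.22 -0.62  2.16  0.92  0.22  0.76] x [ 0.03  1.   -0.07] z [ 0.614 -0.074 -0.786] tilt 0.667 0.052247646674093734
to down [0.076 0.662 0.011]
```

View pics/t2.png

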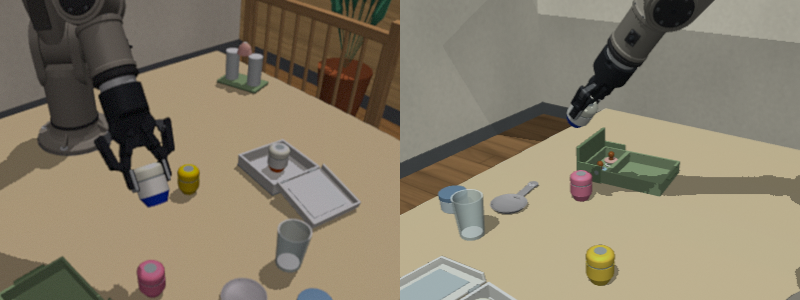

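Blue is confirmed (scene, (152,197)). The tilt is 0.667, so a little more is needed.

Call:
{"name": "send_rows", "arguments": {"motion": [{"dp":[0.02,0.005,0],"rot":[0.02,-0.1,0],"grip":0.04},{"dp":[0.02,0.005,0],"rot":[0.02,-0.1,0],"grip":0.04},{"dp":[0.02,0.0,0],"rot":[0.02,-0.1,0],"grip":0.04},{"dp":[0.01,0,0],"rot":[0,-0.1,0],"grip":0.04},{"dp":[0,0,0],"rot":[0,-0.1,0],"grip":0.04},{"dp":[0,0,0],"rot":[0,0,0],"grip":0.04},{"dp":[0,0,0],"rot":[0,0,0],"grip":0.04},{"dp":[0,0,0],"rot":[0,0,0],"grip":0.04},{"dp":[0,0,0],"rot":[0,0,0],"grip":0.04}]}}

```text
clock: 18.73
tcp_pos: [0.6443, -0.1236, 0.2235]
orientation: [1.704, 1.619, 0.688]
contact_force: [0.6, 0.3, -0.2]
grip_width: 0.0528
```

```bash
python3 st.py
```

```text
18.725 [ 0.6443 -0.1236  0.2235] [ 0.83  0.35 -0.88  2.25  2.28  0.39 -0.54] x [ 0.09  0.99 -0.08] z [ 0.768 -0.115 -0.63 ] tilt 0.89 0.052813517405061496
to down [0.11  0.883 0.048]
```

Call:
{"name": "send_rows", "arguments": {"motion": [{"dp":[-0.005,-0.005,0],"rot":[0.02,0.14,0.007],"grip":0.04},{"dp":[-0.005,-0.01,0],"rot":[0.02,0.14,0.007],"grip":0.04},{"dp":[-0.005,-0.015,0],"rot":[0.02,0.14,0.007],"grip":0.04},{"dp":[-0.01,-0.015,0],"rot":[0.02,0.14,0.007],"grip":0.04},{"dp":[-0.01,-0.015,0],"rot":[0.02,0.14,0.007],"grip":0.04},{"dp":[-0.01,-0.015,0],"rot":[0.02,0.14,0.007],"grip":0.04},{"dp":[-0.01,-0.015,0],"rot":[0,0,0],"grip":0.04},{"dp":[-0.01,-0.02,0],"rot":[0,0,0],"grip":0.04},{"dp":[-0.01,-0.02,0],"rot":[0,0,0],"grip":0.04},{"dp":[0,0.0,0],"rot":[0,0,0],"grip":0.04}]}}

```text
clock: 19.98
tcp_pos: [0.5825, -0.2506, 0.2104]
orientation: [1.96, 1.873, 0.255]
contact_force: [0.4, 0.9, -1.0]
grip_width: 0.053
```

```bash
python3 st.py
```

```text
19.975 [ 0.5825 -0.2506  0.2104] [ 0.95  0.34 -0.79  2.    0.64  0.51  1.26] x [ 0.08  0.99 -0.15] z [ 0.409 -0.169 -0.897] tilt 0.458 0.053029299352857405
to down [0.165 0.427 0.044]
```

Call:
{"name": "send_rows", "arguments": {"motion": [{"dp":[0,-0.012,0],"rot":[0.04,0.1,0.01],"grip":0.04},{"dp":[-0.005,-0.012,0],"rot":[0.04,0.1,0.01],"grip":0.04},{"dp":[-0.005,-0.012,0],"rot":[0.04,0.1,0.01],"grip":0.04},{"dp":[-0.005,-0.012,0],"rot":[0.03,0.09,0.01],"grip":0.04},{"dp":[0,-0.012,0],"rot":[0.015,0.04,0],"grip":0.04},{"dp":[0,-0.01,0],"rot":[0,0,0],"grip":0.04},{"dp":[0,0.0,0],"rot":[0,0,0],"grip":0.04}]}}

```text
clock: 20.85
tcp_pos: [0.5724, -0.3126, 0.2128]
orientation: [-2.203, -2.221, 0.002]
contact_force: [0.0, -0.2, -1.0]
grip_width: 0.0531
```

```bash
python3 st.py
```

```text
20.85 [ 0.5724 -0.3126  0.2128] [ 0.97  0.59 -0.82  1.58  0.45  1.18  1.63] x [-0.01  1.    0.01] z [-0.01   0.008 -1.   ] tilt 0.013 0.05307514637699871
to down [-0.008 -0.01  -0.008]
```

Call:
{"name": "send_rows", "arguments": {"motion": [{"dp":[-0.003,-0.004,-0.025],"rot":[-0.008,-0.01,0],"grip":0.04},{"dp":[-0.002,-0.004,-0.03],"rot":[0,0,0],"grip":0.04},{"dp":[0,0,-0.03],"rot":[0,0,0],"grip":0.04},{"dp":[0,0,-0.03],"rot":[0,0,0],"grip":0.04},{"dp":[0,0,-0.025],"rot":[0,0,0],"grip":0.04},{"dp":[0,0,-0.01],"rot":[0,0,0],"grip":0.04},{"dp":[0,0,0],"rot":[0,0,0],"grip":0.04}]}}

```text
clock: 21.72
tcp_pos: [0.5682, -0.3137, 0.0627]
orientation: [2.199, 2.233, 0.007]
contact_force: [-0.1, -0.1, -0.0]
grip_width: 0.053
```

```bash
python3 st.py;python3 - <<'E'
from h import *
a=grab('scene');b=grab('side')
k=lambda f,x,y:cv2.resize(f['img'][y:y+150,x:x+200],(400,300))
cv2.imwrite('pics/p3.png',np.hstack([k(a,80,220),k(b,230,80)])[:,:,::-1])
E
```

```text
21.725 [ 0.5682 -0.3137  0.0627] [ 0.92  0.74 -0.73  1.71  0.6   0.92  1.53] x [-0.02  1.   -0.  ] z [ 0.008 -0.002 -1.   ] tilt 0.009 0.05296468724044484
to down [ 0.002  0.008 -0.016]
```

View pics/p3.png

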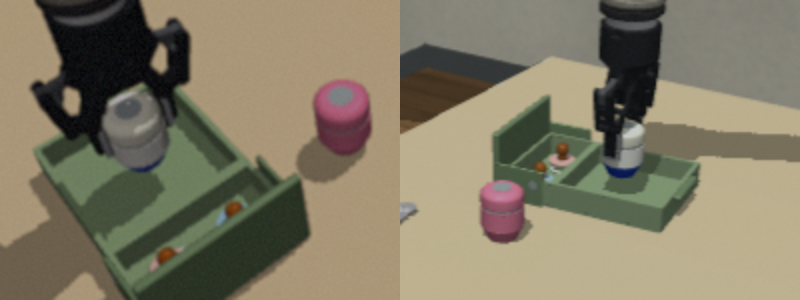

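The pod is over the middle of the empty compartment, well clear of the walls (scene (140,135)). Lowering it the last stretch.

Call:
{"name": "send_rows", "arguments": {"motion": [{"dp":[0,-0.006,-0.012],"rot":[0,0.008,0],"grip":0.04},{"dp":[0,0,-0.008],"rot":[0,0,0],"grip":0.04},{"dp":[0,0,-0.005],"rot":[0,0,0],"grip":0.04},{"dp":[0,0,0],"rot":[0,0,0],"grip":0.04}]}}

```text
clock: 22.32
tcp_pos: [0.5699, -0.3214, 0.0388]
orientation: [2.201, 2.233, -0.001]
contact_force: [-0.6, 0.2, -0.3]
grip_width: 0.0529
```

```bash
python3 st.py
```

```text
22.325 [ 0.5699 -0.3214  0.0388] [ 0.91  0.77 -0.71  1.71  0.63  0.89  1.52] x [-0.01  1.   -0.  ] z [ 0.004 -0.005 -1.   ] tilt 0.006 0.052911277546026515
to down [ 0.005  0.004 -0.014]
```

Call:
{"name": "send_rows", "arguments": {"motion": [{"dp":[-0.002,0,-0.004],"rot":[0,0,0],"grip":0.04},{"dp":[0,0,0],"rot":[0,0,0],"grip":0.04}]}}

```text
clock: 22.58
tcp_pos: [0.5679, -0.3213, 0.0346]
orientation: [2.201, 2.233, -0.001]
contact_force: [-0.5, -0.3, -0.6]
grip_width: 0.0533
```

```bash
python3 st.py
```

```text
22.575 [ 0.5679 -0.3213  0.0346] [ 0.91  0.78 -0.71  1.71  0.63  0.89  1.51] x [-0.01  1.   -0.  ] z [ 0.004 -0.005 -1.   ] tilt 0.006 0.053273472335464596
to down [ 0.005  0.004 -0.015]
```

Call:
{"name": "send_rows", "arguments": {"motion": [{"dp":[0,0,-0.001],"rot":[0,0,0],"grip":0.04},{"dp":[0,0,0],"rot":[0,0,0],"grip":0.055},{"dp":[0,0,0],"rot":[0,0,0],"grip":0.065},{"dp":[0,0,0],"rot":[0,0,0],"grip":0.072},{"dp":[0,0,0],"rot":[0,0,0],"grip":0.072},{"dp":[0,0,0.005],"rot":[0,0,0],"grip":0.072},{"dp":[0,0,0.015],"rot":[0,0,0],"grip":0.072},{"dp":[0,0,0.03],"rot":[0,0,0],"grip":0.072},{"dp":[0,0,0.035],"rot":[0,0,0],"grip":0.08},{"dp":[0,0,0.035],"rot":[0,0,0],"grip":0.085},{"dp":[0,0.03,0.03],"rot":[0,0,0],"grip":0.085},{"dp":[0,0.04,0.02],"rot":[0,0,0],"grip":0.085},{"dp":[0,0.03,0],"rot":[0,0,0],"grip":0.085},{"dp":[0,0,0],"rot":[0,0,0],"grip":0.085}]}}

```text
clock: 24.32
tcp_pos: [0.5695, -0.218, 0.2192]
orientation: [2.194, 2.227, 0.005]
contact_force: [0.2, -0.7, 1.6]
grip_width: 0.085
```

```bash
python3 st.py; python3 - <<'E'
from h import *
a=grab('scene');b=grab('side')
for f in(a,b):
    im=f['img'].copy();f['im']=im
    for c,z0 in(((.499,.340),.006),((.568,-.321),.006)):
        for z in(.018,.05):
            q=[(c[0]+.027*np.cos(t),c[1]+.027*np.sin(t),z0+z) for t in np.linspace(0,6.28,40)]
            cv2.polylines(im,[(proj(f,q)*8).round().astype(int)],True,(0,255,0),1,cv2.LINE_AA,3)
k=lambda f,x,y:cv2.resize(f['im'][y:y+150,x:x+200],(400,300))
cv2.imwrite('pics/p4.png',np.vstack([np.hstack([k(a,290,100),k(b,80,230)]),np.hstack([k(a,80,220),k(b,230,80)])])[:,:,::-1])
E
```

```text
24.325 [ 0.5695 -0.218   0.2192] [ 0.89  0.51 -0.86  1.7   0.44  1.12  1.49] x [-0.01  1.   -0.01] z [ 0.013 -0.008 -1.   ] tilt 0.015 0.08504297554861515
to down [ 0.008  0.013 -0.015]
```

View pics/p4.png

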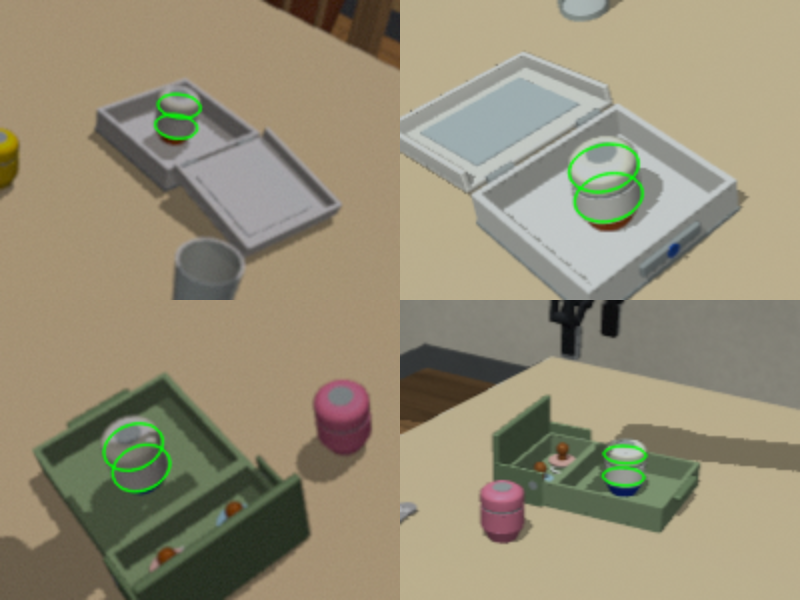

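Both pods stand upright, near the centre of their places, and the arm is clear.

```bash
python3 -c "
from h import *
print(hand_in())"
```

```text
the job is handed in; nothing more can be done
None
```

The job is done and handed in at about 24.4 s on the robot's clock. I lifted and tipped each pod, read its colour, and placed it before touching the other.

- **Orange pod:** tipped to 0.97 rad by the tool's measured tilt and held about half a second. It was placed in the sterilizer at about (0.499, 0.340).
- **Blue pod:** tipped to 0.89 rad and held about half a second. It was placed in the bin's empty compartment at about (0.568, -0.321).

The last pictures from both cameras show both pods upright, near the centres of their places and matching the expected outlines. The gripper was open and clear, and the yellow and pink look-alikes were not touched.

- **Short first tips:** both first tips stopped at about 0.67 rad, under the required 0.7, and I extended them before moving on.
- **Camera disagreement:** the two cameras differed by about 5–7 mm on the pod positions at first, so I used the average. The grasps confirmed it.
- **Tray outline:** my first outline of the sterilizer had its angle the wrong way round. I saw this in the picture and used the correct one.

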